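# Click the swivel collar onto the painting stand

## Task

Get the painting stand ready for the next papier-mache head: slide the flanged collar, flange down, onto the stand's upright post until the post's sprung ball clicks into the groove inside the collar, and let go, so that the collar hangs by itself on the ball, free to turn, clear of the foot. Stop at the click, as the collar will not hold if it is forced past it, and leave the other things on the bench where they are.

Things in the scene. Friction and masses are not known exactly. Their poses are not given: they have to be found in the camera images.
- collar: swivel collar, plain aluminium, 0.3 to 0.5 kg, standing on the bench flange down: round flange 110 mm across, 8 mm thick, and on it, centred, a round hub 50 mm across; 100 mm high in all. Origin: centre of the underside; z up along the bore; turning about z makes no difference. The bore goes right through: 27 mm wide, at the bottom a conical mouth 35 mm wide and 9 mm deep
- collar_bore (a point): point on the collar's axis in the middle of the ball groove, which runs all round inside the bore, 45 mm above the collar's underside; the groove is 13 mm wide and square-edged
- stand: painting stand, screwed to the bench: dark iron foot 160 mm across, 10 mm thick at its rim, rising to a neck 44 mm across and 34 mm high; out of it a vertical steel post 25 mm across, tip 160 mm above the bench. Origin: centre of the foot's underside; z up along the post. A sprung steel ball sticks 4.5 mm out of the post on the stand's +x side
- post_tip (a point): tip of the post, 160 mm above the bench, tapered to 12 mm across over the top 8 mm. The sprung ball is clamped along a slot, its middle 95 to 129 mm above the bench, a different height each time, not reported. Beyond the collar's weight it takes 4 to 8 N to push the mouth over the ball; then it runs easily; at the groove the ball tugs it down with 5 to 12 N, and 1 to 3 mm past its seat pushes back with 6 to 10 N before slipping past
- tape_roll: bystander: roll of paper tape lying flat, 108 mm across, 48 mm high, hole 80 mm; origin at the centre of its underside
- glue_jar: bystander: white jar with black lid, 84 mm across, 115 mm high; origin at the centre of its underside
- brush: bystander: flat brush with wooden handle, 200 mm long, 42 mm wide, 20 mm high, lying along its x axis between the stand and the collar; origin under its middle
- hammer: bystander: hammer lying along its x axis, 260 mm long, head at +x; origin under its middle
- paint_tin: bystander: round tin, 86 mm across, 110 mm high; origin at the centre of its underside
- sand_block: bystander: cork sanding block 110 x 65 x 34 mm; origin at the centre of its underside
- stapler: bystander: yellow and black air stapler lying on its side, about 230 x 160 mm, 62 mm high; origin under its middle
Mind the look-alikes: they are no part of the job. Several things look just like the stand: the one meant starts farthest from the robot's base.

How it is judged:
By the outcome, as a careful person would: the job done as asked, in the order asked, and still so for the second after the job is handed in, with the robot touching nothing.
It also fails if it takes over 58 s, if anything falls off the work surface, if the arm or the gripper's body presses on something with over 40 N, if the wrist force passes 120 N, or if a joint passes its speed limit or range.

## Robot

A 6-joint arm with a two-finger parallel gripper is mounted at the origin on the work surface. World frame = base frame: x ahead of the robot, y to its left, z up, the work surface at z = 0. Lengths are in mm, angles in degrees, forces in N, time in s.
With the tool pointing down it reaches from about 300 to 850 mm from the base axis. Payload 4.2 kg.
Tool frame: the origin (TCP) lies midway between the tips of the shut fingers; the grasp point (between the pads) lies 19 mm behind it; z points along the fingers, y is the line along which they close (so a half turn about z gives the same grasp; the last joint's range is limited). The gripper opens to 91 mm and grips with 3 to 60 N. Pads are 32 mm wide; open, the fingers measure 118 mm over their backs; the gripper's body (76 mm by 178 mm) begins 60 mm behind the grasp point.
Start: joints at [-70.245, 18.312, 89.639, -0, 72.044, -1.146], TCP at [205.143, -537.178, 213.976] pointing down, gripper open.
Joint ranges: [-177.97, 177.97], [-48.28, 115.42], [12.27, 149.76], [-77.06, 257.06], [2.81, 150.46], [-146.56, 146.56]. Speed limits (degrees/s): [147.25, 147.25, 180, 180, 180, 180].

## Interface

Orientations are given as [roll, pitch, yaw] about the fixed x, y, z axes, in that order (R = Rz(yaw) Ry(pitch) Rx(roll)).
In Python, from workcell import env gives the robot as it stands.
- The arm moves only by the tool jog_arm, never from a script. Its argument "steps" is one flat list of numbers, 5 for each row, row after row: the closure, from 0 (fully open) to 1 (shut), then the shift along the tool's x, y, z in cm, then the turn about the tool's z in degrees. A call has 1 to 20 rows; each row is the pose to reach, as a shift and turn from the pose commanded when the call began, along the tool's axes at that moment; what a row does not reach only later rows make up. A row lasts 1/10 s, in which the tool goes at most 50 mm and 8.59 degrees, less where a joint would pass 70% of its speed; a pose out of reach is approached as far as the arm can. A call with a gripper value outside its range is refused whole. The fingers move at their own pace and stop on an object; "force" is the grip in N (left out, the last holds). Time passes only in rows, so rows that repeat a pose let the fingers close. It gives the time, the measured TCP pose, the force and the opening at its end, in the units of the state.
- env.state(): the state, without advancing time (a new reading comes with each control period).
- env.grab_frame(name): name is "scene" or "side" or "wrist"; returns the picture (384x512x3 uint8, red, green, blue); there is no depth.
- env.camera_params(name): a dict with "fx", "fy", "cx", "cy" (pixels), "k1" (the pictures are not rectified: a ray, as slopes to the right and down, at radius r is drawn at 1 + k1 r^2 times it, then the intrinsics apply), "R" (3x3) and "t" (3): a world point X has camera coordinates R X + t. Camera axes: x right, y down, z forward; pixel columns grow to the right and rows downward; lengths in mm; the calibration is good to about 2 mm. A picture is of the moment at which its call begins: read the wrist's pose just before it. camera_params takes no time and is no camera call; for the wrist camera it gives the pose at the moment of the call.
- env.job_done(): hands the job in, once; it reports no verdict.
The state is a dict: "time_s": time; "qpos": joint angles; "qvel": joint speeds; "effort": joint torques, N m; "ee_pos": TCP position; "ee_rot": TCP orientation; "force": force on the tool from outside, world axes, zero at the start; "torque": the same for the moment, N m; "gripper_width": finger opening in mm.
Only numpy, scipy, OpenCV 4.12 (cv2) and the standard library are available. Lean on these libraries where they do the work, as an engineer would, in place of code of your own. Each camera call takes 0.05 s, during which the arm holds its last target. There are 200 camera calls.

## Working session

There is one attempt and no reset: what is moved stays moved. The work goes in short steps, Python scripts to look and compute and a tool call to move; the robot and the scene stay as the last step left them, time stands still between calls to the robot, and variables do not carry over. Pictures are saved under pics/ and viewed, on a budget of 10 in all, crops included, one or two more only if the job needs it, and the job is handed in when it is done.

Besides the shell and the picture viewer there is one more tool, called after "Request:" by a JSON object that holds its "op" and its "data". jog_arm: Moves the arm, as the interface text tells. Its arguments: {"type":"object","properties":{"steps":{"type":"array","items":{"type":"number"}},"force":{"type":"number"}},"required":["steps"]}

```bash
mkdir -p pics; cat > h.py <<'E'
import numpy as np, cv2
from workcell import env
def save(name,fn):
    p=env.camera_params(name); im=env.grab_frame(name); np.save('pics/'+fn+'.npy',im)
    import json; json.dump({k:np.asarray(v).tolist() for k,v in p.items()},open('pics/'+fn+'.json','w'))
    return im,p
def load(fn):
    import json; p=json.load(open('pics/'+fn+'.json')); return np.load('pics/'+fn+'.npy'),{k:np.array(v) for k,v in p.items()}
def proj(p,X):
    X=np.atleast_2d(X).astype(float); c=X@p['R'].T+p['t']; s=c[:,:2]/c[:,2:]; s=s*(1+p['k1']*(s**2).sum(1,keepdims=True))
    return s*[p['fx'],p['fy']]+[p['cx'],p['cy']]
def ray(p,u,v):
    d=np.array([(u-p['cx'])/p['fx'],(v-p['cy'])/p['fy']]); s=d.copy()
    for _ in range(30): s=d/(1+p['k1']*(s@s))
    R=np.array(p['R']); return -R.T@p['t'], R.T@np.array([s[0],s[1],1])
def onz(p,u,v,z):
    o,d=ray(p,u,v); return o+d*(z-o[2])/d[2]
E
python3 - <<'E'
from h import *
a,p=save('scene','s0'); b,q=save('side','d0')
print(p,q)
cv2.imwrite('pics/a.png',cv2.resize(a[:,:,::-1],(800,600),interpolation=cv2.INTER_CUBIC))
cv2.imwrite('pics/b.png',cv2.resize(b[:,:,::-1],(800,600),interpolation=cv2.INTER_CUBIC))
print(env.state())
E
```

```text
{'fx': 454.8146162141332, 'fy': 454.8146162141332, 'cx': 260.14580890744963, 'cy': 194.68313644203968, 'k1': -0.14961303069026968, 'R': array([[ 0.17268817,  0.98495619,  0.00633205],
       [ 0.5697061 , -0.09463581, -0.81638167],
       [-0.80350094,  0.14458686, -0.57747803]]), 't': array([ -81.7829437 , -210.38976609, 1772.28601694])} {'fx': 490.38899823778326, 'fy': 490.38899823778326, 'cx': 248.13410146059536, 'cy': 186.20357665820947, 'k1': -0.05846631850376853, 'R': array([[-0.90994778, -0.41444677, -0.01512967],
       [-0.31805827,  0.72080225, -0.6158596 ],
       [ 0.26614652, -0.55558796, -0.78771063]]), 't': array([ 477.14481369,  229.40842984, 1334.14287813])}
{'time_s': 0.1, 'qpos': array([-7.02462522e+01,  1.83489335e+01,  8.96981079e+01, -8.91321304e-04,
        7.20442833e+01, -1.14585325e+00]), 'qvel': array([-0.00156682, -0.1092011 , -0.1766008 ,  0.07318891,  0.01872274,
        0.00973379]), 'effort': array([ 5.21945421e-04, -4.13333559e+01, -2.32510507e+01,  7.28792860e-02,
        4.22622648e-02, -6.83211601e-05]), 'ee_pos': array([ 204.96793662, -536.75443864,  213.20364151]), 'ee_rot': array([-1.79908677e+02, -9.78970752e-04,  2.08998757e+01]), 'force': array([ 0.63526762, -0.42765757,  0.93729722]), 'torque': array([-0.01196151,  0.00811023,  0.04703561]), 'gripper_width': 91.05598776921963}
```

View pics/a.png

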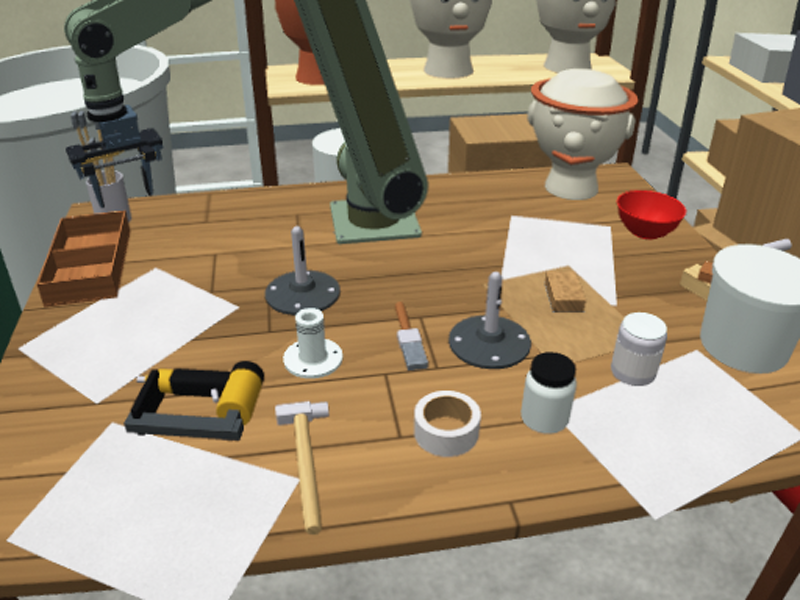

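View pics/b.png

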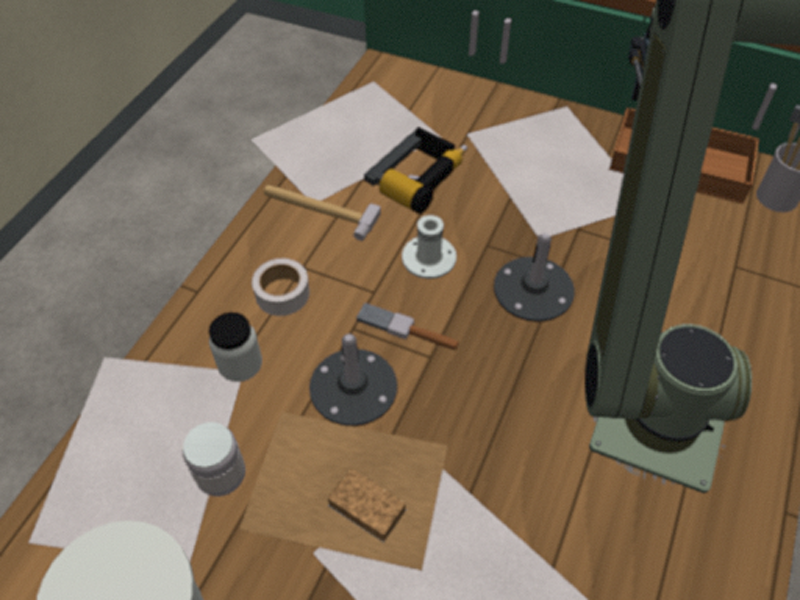

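The scene view shows two post stands: A with its foot at about (302,291) and tip at (298,230), and B with its foot at (490,340) and tip at (494,275). The collar's top is at (309,315) and its flange at (313,357). In the side view, A's foot is at (535,288), B's at (352,386), and the collar's top is at (431,226). Next I'll measure them.

```bash
cat >> h.py <<'E'
from scipy.optimize import least_squares
def tri(p,a,q,b):
    f=lambda X: np.r_[proj(p,X)[0]-a,proj(q,X)[0]-b]
    r=least_squares(f,[500,0,80]); return r.x, r.fun
E
python3 - <<'E'
from h import *
a,p=load('s0'); b,q=load('d0'); k=1/1.5625
for n,s,d in [('A tip',(298,229),(544,238)),('B tip',(495,274),(349,337)),('collar top',(309,315),(431,224)),('A foot',(302,291),(535,288)),('B foot',(489.5,341),(353,386)),('collar flange',(313,356),(429,256))]:
    X,e=tri(p,np.array(s)*k,q,np.array(d)*k); print(n,X.round(1),e.round(1),np.hypot(*X[:2]).round())
def crop(im,u,v,w,h,f): 
    u,v=int(u),int(v); return cv2.resize(im[v-h:v+h,u-w:u+w,::-1],None,fx=f,fy=f,interpolation=cv2.INTER_CUBIC)
t=np.hstack([crop(a,490*k,320*k,40,40,5),crop(b,352*k,370*k,40,40,5)])
u=np.hstack([crop(a,311*k,335*k,40,30,5),crop(b,430*k,245*k,40,30,5)])
cv2.imwrite('pics/c.png',np.vstack([t,u])[:600*2])
print(np.vstack([t,u]).shape)
im=cv2.resize(np.vstack([t,u]),None,fx=.85,fy=.85); cv2.imwrite('pics/c.png',im); print(im.shape)
E
```

```text
A tip [ 294.6 -190.5  154.7] [ 0.  0.  0. -0.] 351.0
B tip [523.  152.5 156.9] [-0.2 -0.1 -0.2  0.1] 545.0
collar top [ 515.1 -186.3  100. ] [-0.2 -0.1 -0.1  0.2] 548.0
A foot [ 291.9 -194.3    3.3] [-0.1 -0.1 -0.1  0.1] 351.0
B foot [523.5 154.1   2.7] [-0.1 -0.1 -0.1  0.1] 546.0
collar flange [ 515.9 -185.6    5. ] [-0.1 -0.  -0.   0. ] 548.0
(700, 800, 3)
(595, 680, 3)
```

View pics/c.png

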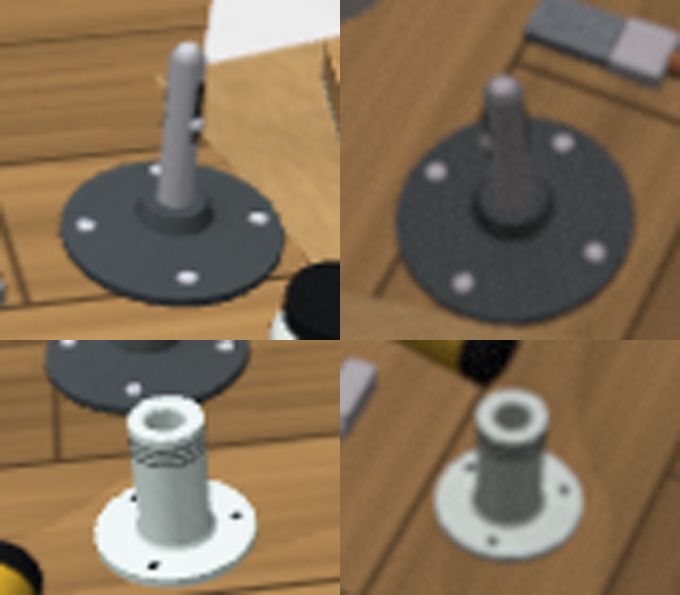

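B at (523,153) is 545 mm from the base and A is 351 mm, so B is the stand meant. Its tip (157 mm) and the collar's top (100 mm) come out at the heights given. The enlarged crop shows the ball at (197,125) in the left-hand view and (488,142) in the right-hand one.

```bash
cat >> h.py <<'E'
def to(X,yaw=None):
    s=env.state(); P=np.array(s['ee_pos']); y=np.radians(s['ee_rot'][2]); d=(np.array(X)-P)/10; c,n=np.cos(y),np.sin(y)
    print('from',P.round(1),np.round(s['ee_rot'],2),'F',np.round(s['force'],1),'w',round(s['gripper_width'],1),'t',round(s['time_s'],2))
    print('tool shift cm',np.round([c*d[0]+n*d[1], n*d[0]-c*d[1], -d[2]],2))
E
python3 - <<'E'
from h import *
a,p=load('s0'); b,q=load('d0')
print('ball',tri(p,(319.35,193.4),q,(219.8,229.4)))
for n,u,v in [('stapler',263,375),('stapler2',240,405),('hammerhead',276,412),('jar',550,375)]: print(n,onz(p,u/1.5625,v/1.5625,62 if 'st' in n else 25 if 'h' in n else 115).round())
to([515.5,-186,214]); to([515.5,-186,56])
E
```

```text
ball (array([532.32182925, 162.15831829,  99.81579402]), array([-0.17772156, -0.08665512, -0.14409736,  0.1117607 ]))
stapler [ 623. -274.   62.]
stapler2 [ 692. -312.   62.]
hammerhead [ 678. -257.   25.]
jar [761. 180. 115.]
from [ 205.  -536.8  213.2] [-179.91   -0.     20.9 ] F [ 0.6 -0.4  0.9] w 91.1 t 0.1
tool shift cm [ 41.52 -21.69  -0.08]
from [ 205.  -536.8  213.2] [-179.91   -0.     20.9 ] F [ 0.6 -0.4  0.9] w 91.1 t 0.1
tool shift cm [ 41.52 -21.69  15.72]
```

Request:
{"op": "jog_arm", "data": {"steps": [0, 4.15, -2.17, 0, 0, 0, 8.3, -4.34, 0, 0, 0, 12.46, -6.5, 0, 0, 0, 16.6, -8.68, 0, 0, 0, 20.76, -10.85, 0, 0, 0, 24.9, -13, 0, 0, 0, 29.06, -15.2, 0, 0, 0, 33.2, -17.35, 0, 0, 0, 37.4, -19.5, 0, 0, 0, 40, -20.9, 0, 0, 0, 41.52, -21.69, 0, 0, 0, 41.52, -21.69, 0, 0, 0, 41.52, -21.69, 0, 0, 0, 41.52, -21.69, 0, 0, 0, 41.52, -21.69, 0, 0]}}

```text
time_s: 1.6
ee_pos: [514.8, -187.5, 214.1]
ee_rot: [180.0, 0.0, 20.8]
force: [0.0, -0.1, -0.3]
gripper_width: 91.2
```

```bash
python3 - <<'E'
from h import *
a,p=save('wrist','w0')
X=[515.5,-186,100]; print(proj(p,[X,[515.5,-186,8]]))
im=cv2.resize(a[:,:,::-1],(800,600),interpolation=cv2.INTER_CUBIC)
for R,z in ((25,100),(55,8)):
    t=np.linspace(0,2*np.pi,72); c=proj(p,np.c_[515.5+R*np.cos(t),-186+R*np.sin(t),0*t+z])*1.5625
    cv2.polylines(im,[c.astype(int)],True,(0,0,255),1)
cv2.imwrite('pics/d.png',im); to([515.5,-186,56])
E
```

```text
[[256.38630575 185.4982953 ]
 [256.72547853 165.76190665]]
from [ 514.9 -187.4  214.1] [1.7998e+02 1.0000e-02 2.0800e+01] F [ 0.2  0.2 -0.7] w 91.4 t 1.65
tool shift cm [ 0.1  -0.11 15.81]
```

View pics/d.png

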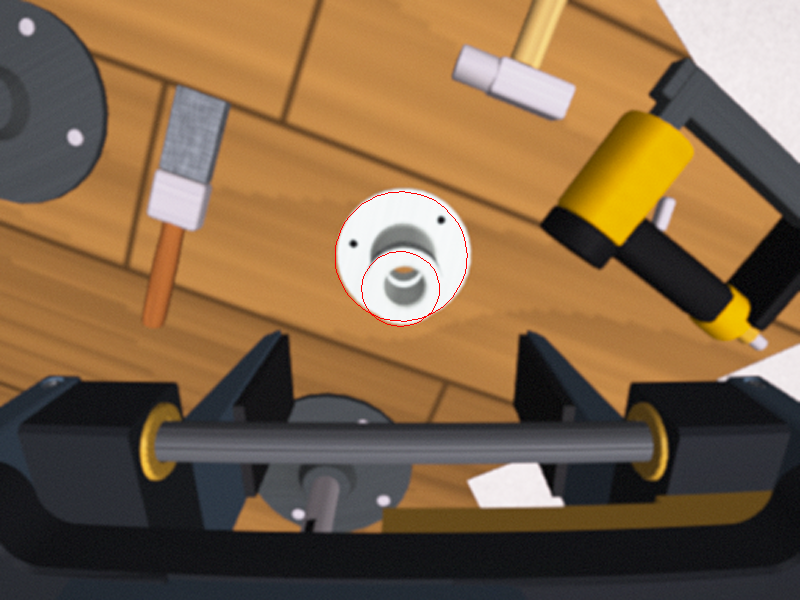

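The wrist view shows the collar alone under the tool. Its flange centre is at (403,256) against a predicted (401,259), so they agree within about 2 mm. The brush is at (190,200), and the hammer and stapler are well clear. I'll go down and grip.

Request:
{"op": "jog_arm", "data": {"steps": [0, 0.2, 0, 3, 0, 0, 0.2, 0, 6, 0, 0, 0.2, 0, 9, 0, 0, 0.2, 0, 12, 0, 0, 0.2, 0, 14, 0, 0, 0.2, 0, 15.2, 0, 0, 0.2, 0, 15.8, 0, 0, 0.2, 0, 15.8, 0, 0.3, 0.2, 0, 15.8, 0, 0.4, 0.2, 0, 15.8, 0, 0.5, 0.2, 0, 15.8, 0, 0.6, 0.2, 0, 15.8, 0, 0.7, 0.2, 0, 15.8, 0, 0.7, 0.2, 0, 15.8, 0, 0.7, 0.2, 0, 15.8, 0, 0.7, 0.2, 0, 15.8, 0], "force": 35}}

```text
time_s: 3.25
ee_pos: [517.7, -185.9, 56.2]
ee_rot: [180.0, -0.0, 20.9]
force: [0.4, -0.2, 3.0]
gripper_width: 50.5
```

```bash
python3 - <<'E'
from h import *
to([516.5,-186.5,250]); 
E
```

```text
from [ 517.7 -185.9   56.2] [ 1.7997e+02 -2.0000e-02  2.0910e+01] F [ 0.4 -0.2  3. ] w 50.5 t 3.25
tool shift cm [ -0.14   0.02 -19.38]
```

Request:
{"op": "jog_arm", "data": {"steps": [0.7, 0, 0, -1, 0, 0.7, 0, 0, -4, 0, 0.7, 0, 0, -8, 0, 0.7, 0, 0, -12, 0, 0.7, 0, 0, -16, 0, 0.7, 0, 0, -19, 0, 0.7, 0, 0, -20, 0, 0.7, 0.6, -1.57, -20, 0, 0.7, 1.9, -4.7, -20, 0, 0.7, 3.5, -8.65, -20, 0, 0.7, 5, -12.6, -20, 0, 0.7, 6.6, -16.5, -20, 0, 0.7, 8.2, -20.5, -20, 0, 0.7, 9.8, -24.4, -20, 0, 0.7, 11.2, -28, -20, 0, 0.7, 12.2, -30.5, -20, 0, 0.7, 12.6, -31.5, -20, 0, 0.7, 12.6, -31.5, -20, 0, 0.7, 12.6, -31.5, -20, 0, 0.7, 12.6, -31.5, -20, 0]}}

```text
time_s: 5.25
ee_pos: [522.5, 152.3, 255.4]
ee_rot: [180.0, 0.1, 20.8]
force: [-0.2, -0.1, -4.2]
gripper_width: 50.6
```

```bash
python3 - <<'E'
from h import *
a,p=save('scene','s1'); b,q=save('side','d1')
def crop(im,u,v,w,h,f): 
    u,v=int(u),int(v); return cv2.resize(im[v-h:v+h,u-w:u+w,::-1],None,fx=f,fy=f,interpolation=cv2.INTER_CUBIC)
P=np.array(env.state()['ee_pos'])
o=[]
for im,c in ((a,p),(b,q)):
    u=proj(c,[523,153,210])[0]; print(u.astype(int)); o.append(crop(im,u[0],u[1],50,65,4.0))
cv2.imwrite('pics/e.png',np.hstack(o)); to([523.2,153.2,256])
E
```

```text
[318 159]
[221 203]
from [522.8 152.3 255.9] [1.7998e+02 2.0000e-02 2.0800e+01] F [ 0.1 -0.  -3.8] w 50.7 t 5.35
tool shift cm [ 0.07 -0.07 -0.01]
```

View pics/e.png

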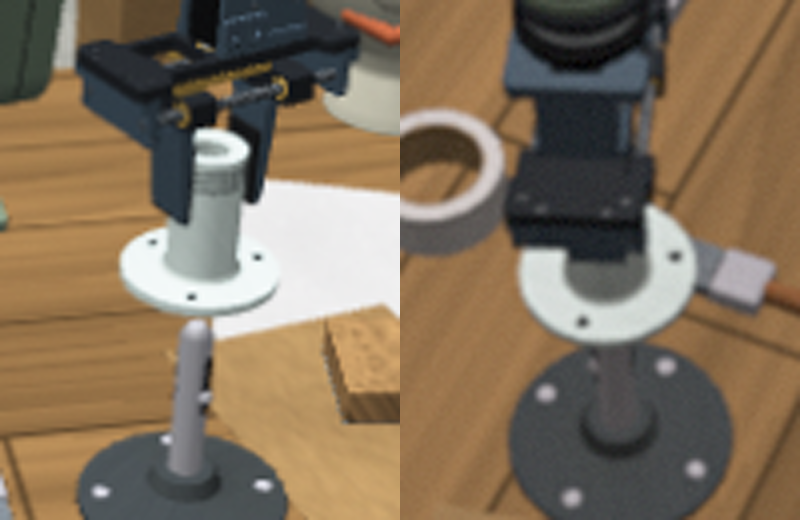

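The collar is held upright above stand B. In the left-hand view the flange spans x 120–280 and the foot 77–290. In the right-hand view they span 519–697 and 509–734. I'll compare the two axes from those extents.

```bash
python3 - <<'E'
from h import *
_,p=load('s1'); _,q=load('d1'); t=np.linspace(0,2*np.pi,181)
def ext(c,x,y,R,zs):
    P=np.vstack([proj(c,np.c_[x+R*np.cos(t),y+R*np.sin(t),0*t+z]) for z in zs]); return np.array([P[:,0].min(),P[:,0].max()])
for n,R,zs,A,B in (('flange',55,(200,208),(120,280),(519,697)),('foot',80,(0,10),(77,290),(509,734))):
    A=318-50+(np.array(A)-1.5)/4; B=221-50+(np.array(B)-401.5)/4
    r=least_squares(lambda s:np.r_[ext(p,*s,R,zs)-A,ext(q,*s,R,zs)-B],[523,153]); print(n,r.x.round(1),r.fun.round(1))
# tip column
for c,u in ((p,318-50+(196.5-1.5)/4),): print('tip col',u,proj(c,[[523.2,153.2,158],[524,154,158]])[:,0])
E
```

```text
flange [521.8 151.9] [ 0.1 -0.   0.2 -0.2]
foot [522.2 155. ] [ 0.  -0.1 -0.3  0.3]
tip col 316.75 [316.88834393 317.23783911]
```

Request:
{"op": "jog_arm", "data": {"steps": [0.7, 0.15, -0.15, 0, 0, 0.7, 0.15, -0.15, 1, 0, 0.7, 0.15, -0.15, 2, 0, 0.7, 0.15, -0.15, 3, 0, 0.7, 0.15, -0.15, 3.5, 0, 0.7, 0.15, -0.15, 4, 0, 0.7, 0.15, -0.15, 4.4, 0, 0.7, 0.15, -0.15, 4.8, 0, 0.7, 0.15, -0.15, 5, 0, 0.7, 0.15, -0.15, 5, 0, 0.7, 0.15, -0.15, 5, 0]}}

```text
time_s: 6.45
ee_pos: [523.8, 155.5, 206.1]
ee_rot: [180.0, -0.0, 20.9]
force: [1.2, 0.5, -4.0]
gripper_width: 50.8
```

Request:
{"op": "jog_arm", "data": {"steps": [0.7, 0, 0, 0.5, 0, 0.7, 0, 0, 1, 0, 0.7, 0, 0, 1.5, 0, 0.7, 0, 0, 2, 0, 0.7, 0, 0, 2.5, 0, 0.7, 0, 0, 3, 0, 0.7, 0, 0, 3, 0, 0.7, 0, 0, 3, 0]}}

```text
time_s: 7.25
ee_pos: [523.9, 154.9, 175.7]
ee_rot: [179.9, 0.0, 20.9]
force: [2.9, -4.3, -4.8]
gripper_width: 50.5
```

Request:
{"op": "jog_arm", "data": {"steps": [0.7, 0.01, 0.06, 0, 0, 0.7, 0.01, 0.06, 0, 0, 0.7, 0.01, 0.06, 0.3, 0, 0.7, 0.01, 0.06, 0.6, 0, 0.7, 0.01, 0.06, 0.8, 0, 0.7, 0.01, 0.06, 0.8, 0, 0.7, 0.01, 0.06, 0.8, 0]}}

```text
time_s: 7.95
ee_pos: [524.0, 154.9, 167.7]
ee_rot: [180.0, 0.0, 20.9]
force: [2.5, -3.9, -5.3]
gripper_width: 50.5
```

Request:
{"op": "jog_arm", "data": {"steps": [0.7, 0.02, 0.1, 0, 0, 0.7, 0.02, 0.1, 0, 0, 0.7, 0.02, 0.1, 0.2, 0, 0.7, 0.02, 0.1, 0.4, 0, 0.7, 0.02, 0.1, 0.6, 0, 0.7, 0.02, 0.1, 0.6, 0, 0.7, 0.02, 0.1, 0.6, 0]}}

```text
time_s: 8.65
ee_pos: [524.5, 154.2, 161.8]
ee_rot: [-180.0, 0.0, 20.9]
force: [-0.6, 0.2, -3.5]
gripper_width: 51.1
```

Request:
{"op": "jog_arm", "data": {"steps": [0.7, 0, 0, 0.2, 0, 0.7, 0, 0, 0.4, 0, 0.7, 0, 0, 0.4, 0]}}

```text
time_s: 8.95
ee_pos: [524.6, 154.1, 157.7]
ee_rot: [-180.0, 0.0, 20.9]
force: [0.0, 0.3, -3.6]
gripper_width: 50.6
```

Request:
{"op": "jog_arm", "data": {"steps": [0.7, 0, 0, 0.2, 0, 0.7, 0, 0, 0.3, 0, 0.7, 0, 0, 0.3, 0]}}

```text
time_s: 9.25
ee_pos: [525.0, 154.3, 155.2]
ee_rot: [180.0, -0.1, 20.9]
force: [1.2, 1.3, -3.2]
gripper_width: 50.9
```

Request:
{"op": "jog_arm", "data": {"steps": [0.7, 0, 0, 0.2, 0, 0.7, 0, 0, 0.3, 0, 0.7, 0, 0, 0.3, 0]}}

```text
time_s: 9.55
ee_pos: [525.1, 154.3, 153.2]
ee_rot: [180.0, -0.1, 20.9]
force: [-1.7, 0.3, 4.1]
gripper_width: 50.3
```

Request:
{"op": "jog_arm", "data": {"steps": [0.7, 0, 0, 0.2, 0, 0.7, 0, 0, 0.3, 0, 0.7, 0, 0, 0.3, 0]}}

```text
time_s: 9.85
ee_pos: [525.0, 154.3, 149.2]
ee_rot: [180.0, -0.1, 20.9]
force: [0.8, 1.8, 2.3]
gripper_width: 51.0
```

Request:
{"op": "jog_arm", "data": {"steps": [0.7, 0, 0, 0.2, 0, 0.7, 0, 0, 0.3, 0, 0.7, 0, 0, 0.3, 0]}}

```text
time_s: 10.15
ee_pos: [525.0, 154.3, 145.4]
ee_rot: [180.0, -0.0, 20.9]
force: [3.0, 2.6, -2.1]
gripper_width: 50.7
```

Request:
{"op": "jog_arm", "data": {"steps": [0.7, 0, 0, 0.2, 0, 0.7, 0, 0, 0.3, 0, 0.7, 0, 0, 0.3, 0]}}

```text
time_s: 10.45
ee_pos: [524.9, 154.3, 142.5]
ee_rot: [-180.0, -0.0, 20.9]
force: [3.8, 2.2, -3.4]
gripper_width: 50.8
```

Request:
{"op": "jog_arm", "data": {"steps": [0.7, 0.03, 0, 0.3, 0, 0.7, 0.03, 0, 0.6, 0, 0.7, 0.03, 0, 0.9, 0, 0.7, 0.03, 0, 1.2, 0, 0.7, 0.03, 0, 1.5, 0, 0.7, 0.03, 0, 1.7, 0, 0.7, 0.03, 0, 1.8, 0, 0.7, 0.03, 0, 1.8, 0]}}

```text
time_s: 11.25
ee_pos: [525.1, 154.3, 124.3]
ee_rot: [180.0, -0.0, 20.9]
force: [4.6, 3.3, -3.7]
gripper_width: 50.9
```

Request:
{"op": "jog_arm", "data": {"steps": [0.7, 0, 0, 0.1, 0, 0.7, 0, 0, 0.2, 0, 0.7, 0, 0, 0.2, 0]}}

```text
time_s: 11.55
ee_pos: [525.1, 154.3, 122.4]
ee_rot: [180.0, -0.0, 20.9]
force: [5.3, 3.2, -3.7]
gripper_width: 50.6
```

Request:
{"op": "jog_arm", "data": {"steps": [0.7, 0, 0, 0.1, 0, 0.7, 0, 0, 0.15, 0, 0.7, 0, 0, 0.15, 0]}}

```text
time_s: 11.85
ee_pos: [525.1, 154.3, 120.9]
ee_rot: [180.0, -0.0, 20.9]
force: [5.4, 2.8, -3.4]
gripper_width: 50.7
```

Request:
{"op": "jog_arm", "data": {"steps": [0.7, 0, 0, 0.1, 0, 0.7, 0, 0, 0.1, 0]}}

```text
time_s: 12.05
ee_pos: [525.0, 154.4, 119.4]
ee_rot: [-180.0, -0.0, 20.9]
force: [6.4, 5.0, -7.2]
gripper_width: 51.3
```

Request:
{"op": "jog_arm", "data": {"steps": [0.7, 0, 0, 0.1, 0, 0.7, 0, 0, 0.1, 0]}}

```text
time_s: 12.25
ee_pos: [525.0, 154.4, 118.1]
ee_rot: [-180.0, 0.0, 20.9]
force: [6.3, 4.1, -8.0]
gripper_width: 50.4
```

Request:
{"op": "jog_arm", "data": {"steps": [0.7, 0, 0, 0.1, 0, 0.7, 0, 0, 0.1, 0]}}

```text
time_s: 12.45
ee_pos: [524.7, 154.4, 116.5]
ee_rot: [-180.0, 0.0, 20.9]
force: [6.1, 4.3, -11.6]
gripper_width: 50.6
```

Request:
{"op": "jog_arm", "data": {"steps": [0.7, 0, 0, 0.1, 0, 0.7, 0, 0, 0.1, 0]}}

```text
time_s: 12.65
ee_pos: [523.7, 154.0, 115.2]
ee_rot: [-180.0, 0.2, 20.9]
force: [4.8, 3.6, -10.0]
gripper_width: 50.7
```

The tug has started at about 8 N beyond the weight. From here I'll use half-millimetre steps.

Request:
{"op": "jog_arm", "data": {"steps": [0.7, 0, 0, 0.05, 0, 0.7, 0, 0, 0.05, 0]}}

```text
time_s: 12.85
ee_pos: [523.3, 153.7, 114.7]
ee_rot: [-180.0, 0.3, 20.9]
force: [4.4, 2.4, -12.5]
gripper_width: 50.6
```

Request:
{"op": "jog_arm", "data": {"steps": [0.7, 0, 0, 0.05, 0, 0.7, 0, 0, 0.05, 0]}}

```text
time_s: 13.05
ee_pos: [523.5, 153.7, 114.9]
ee_rot: [-180.0, 0.2, 20.9]
force: [2.6, 2.6, -13.9]
gripper_width: 51.1
```

Request:
{"op": "jog_arm", "data": {"steps": [0.7, 0, 0, 0.05, 0, 0.7, 0, 0, 0.05, 0]}}

```text
time_s: 13.25
ee_pos: [524.2, 154.1, 115.5]
ee_rot: [-180.0, 0.1, 20.9]
force: [2.6, 2.9, -10.5]
gripper_width: 51.2
```

Request:
{"op": "jog_arm", "data": {"steps": [0.7, 0, 0, 0.05, 0, 0.7, 0, 0, 0.05, 0]}}

```text
time_s: 13.45
ee_pos: [525.0, 154.3, 116.0]
ee_rot: [180.0, -0.0, 20.9]
force: [2.7, 2.6, -9.4]
gripper_width: 50.8
```

Request:
{"op": "jog_arm", "data": {"steps": [0.7, 0, 0, 0, 0, 0.7, 0, 0, 0, 0, 0.7, 0, 0, 0, 0]}}

```text
time_s: 13.75
ee_pos: [525.1, 154.3, 115.9]
ee_rot: [180.0, -0.1, 20.9]
force: [1.3, 2.4, -6.1]
gripper_width: 50.7
```

Request:
{"op": "jog_arm", "data": {"steps": [0.7, 0, 0, 0, 0, 0.7, 0, 0, 0, 0, 0.7, 0, 0, 0, 0]}}

```text
time_s: 14.05
ee_pos: [525.0, 154.1, 115.6]
ee_rot: [180.0, -0.0, 20.9]
force: [2.0, 2.5, -6.5]
gripper_width: 50.7
```

Request:
{"op": "jog_arm", "data": {"steps": [0.7, 0, 0, 0, 0, 0.7, 0, 0, 0, 0, 0.7, 0, 0, 0, 0, 0.7, 0, 0, 0, 0]}}

```text
time_s: 14.45
ee_pos: [524.9, 154.1, 115.4]
ee_rot: [180.0, -0.0, 20.9]
force: [1.9, 2.0, -5.9]
gripper_width: 50.9
```

Request:
{"op": "jog_arm", "data": {"steps": [0.7, 0, 0, 0.05, 0, 0.7, 0, 0, 0.05, 0, 0.7, 0, 0, 0.05, 0, 0.7, 0, 0, 0.05, 0]}}

```text
time_s: 14.85
ee_pos: [524.4, 153.9, 114.7]
ee_rot: [180.0, 0.1, 20.9]
force: [1.0, 0.4, -6.4]
gripper_width: 50.7
```

```bash
python3 - <<'E'
from h import *
a,p=save('scene','s2'); b,q=save('side','d2')
def crop(im,u,v,w,h,f): 
    u,v=int(u),int(v); return cv2.resize(im[v-h:v+h,u-w:u+w,::-1],None,fx=f,fy=f,interpolation=cv2.INTER_CUBIC)
o=[]
for im,c in ((a,p),(b,q)):
    for U,n in ((59.,'U59'),(56,'56')): print(n,proj(c,[[524,154,U],[524,154,U+100]]).round(1).tolist())
    u=proj(c,[524,154,90])[0]; print(u.astype(int)); o.append(crop(im,u[0],u[1],50,50,4.0))
cv2.imwrite('pics/f.png',np.hstack(o)); to([524,154,115])
E
```

```text
U59 [[314.6, 203.3], [317.3, 174.8]]
56 [[314.5, 204.1], [317.2, 175.7]]
[315 194]
U59 [[224.6, 236.4], [222.6, 215.6]]
56 [[224.7, 237.0], [222.6, 216.3]]
[224 230]
from [524.5 154.  114.8] [1.7999e+02 5.0000e-02 2.0900e+01] F [ 0.1  0.6 -6.3] w 50.7 t 14.95
tool shift cm [-0.04 -0.02 -0.02]
```

View pics/f.png

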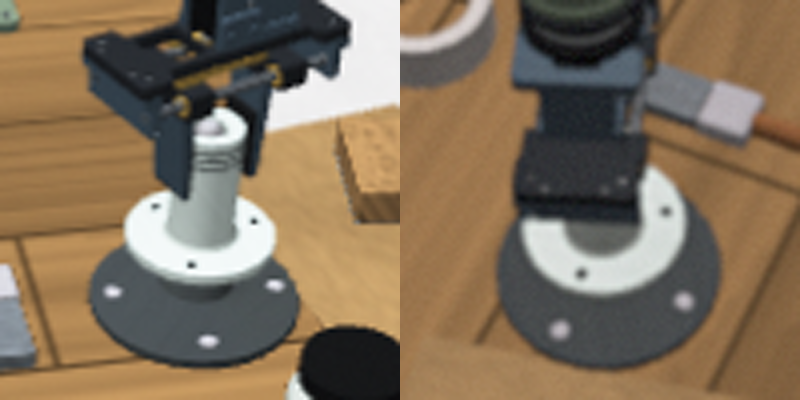

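The collar is on the post with its tip just showing at the collar's top (212,125), the flange is clear of the foot, and about 2 N of tug remains. I'll take a few more half-millimetre steps until the tug is gone.

Request:
{"op": "jog_arm", "data": {"steps": [0.7, 0, 0, 0.05, 0, 0.7, 0, 0, 0.05, 0, 0.7, 0, 0, 0.05, 0, 0.7, 0, 0, 0.05, 0, 0.7, 0, 0, 0.05, 0]}}

```text
time_s: 15.45
ee_pos: [524.8, 154.1, 114.5]
ee_rot: [180.0, 0.0, 20.9]
force: [-0.5, -0.1, -4.1]
gripper_width: 50.7
```

Request:
{"op": "jog_arm", "data": {"steps": [0.7, 0, 0, 0, 0, 0.7, 0, 0, 0, 0, 0.7, 0, 0, 0, 0, 0.7, 0, 0, 0, 0]}}

```text
time_s: 15.85
ee_pos: [524.9, 154.1, 114.4]
ee_rot: [180.0, -0.0, 20.9]
force: [-0.5, -0.6, -3.5]
gripper_width: 50.9
```

The force is back to the weight alone with no side load, so the collar is seated. I'll release it.

Request:
{"op": "jog_arm", "data": {"steps": [0.4, 0, 0, 0, 0, 0.35, 0, 0, 0, 0, 0.3, 0, 0, 0, 0, 0.2, 0, 0, 0, 0, 0.1, 0, 0, 0, 0, 0.1, 0, 0, 0, 0, 0.1, 0, 0, 0, 0, 0.1, 0, 0, 0, 0]}}

```text
time_s: 16.65
ee_pos: [524.8, 154.1, 114.4]
ee_rot: [180.0, 0.0, 20.9]
force: [-1.5, -0.2, 0.1]
gripper_width: 81.8
```

Request:
{"op": "jog_arm", "data": {"steps": [0.1, 0, 0, -0.5, 0, 0.1, 0, 0, -1.5, 0, 0.1, 0, 0, -3, 0, 0.1, 0, 0, -5, 0, 0.1, 0, 0, -7, 0, 0.1, 0, 0, -10, 0, 0.1, 0, 0, -13, 0, 0.1, 0, 0, -15, 0, 0.1, 0, 0, -16, 0, 0.1, -8, 0, -16, 0, 0.1, -12, 0, -16, 0, 0.1, -15, 0, -16, 0, 0.1, -15, 0, -16, 0, 0.1, -15, 0, -16, 0, 0.1, -15, 0, -16, 0]}}

```text
time_s: 18.15
ee_pos: [385.7, 100.9, 274.7]
ee_rot: [180.0, -0.1, 20.9]
force: [-0.1, -0.1, -0.3]
gripper_width: 81.9
```

```bash
python3 - <<'E'
from h import *
a,p=save('scene','s3'); b,q=save('side','d3')
def crop(im,u,v,w,h,f): 
    u,v=int(u),int(v); return cv2.resize(im[v-h:v+h,u-w:u+w,::-1],None,fx=f,fy=f,interpolation=cv2.INTER_CUBIC)
t=np.linspace(0,2*np.pi,181); o=[]
for im,c in ((a,p),(b,q)):
    u=proj(c,[524,154,90])[0].astype(int); k=crop(im,u[0],u[1],40,40,5.0)
    for R,z in ((25,158),(55,66)): cv2.polylines(k,[((proj(c,np.c_[524+R*np.cos(t),154+R*np.sin(t),0*t+z])-u+40)*5+2).astype(int)],True,(0,0,255),1)
    o.append(k)
s=cv2.resize(a[:,:,::-1],None,fx=.78125,fy=.78125)[:200]; d=cv2.resize(b[:,:,::-1],None,fx=.78125,fy=.78125)[:200]
s=cv2.resize(np.hstack([a[60:,:,::-1],b[60:,:,::-1]]),(800,200*324//256))
cv2.imwrite('pics/g.png',np.vstack([np.hstack(o)[:346],s])); to([524,154,115])
# bystanders: changed pixels vs start outside the arm
E
```

```text
from [385.9 101.  274.3] [180.     0.    20.91] F [ 0.1  0.3 -0.6] w 82.1 t 18.25
tool shift cm [14.79 -0.02 15.93]
```

View pics/g.png

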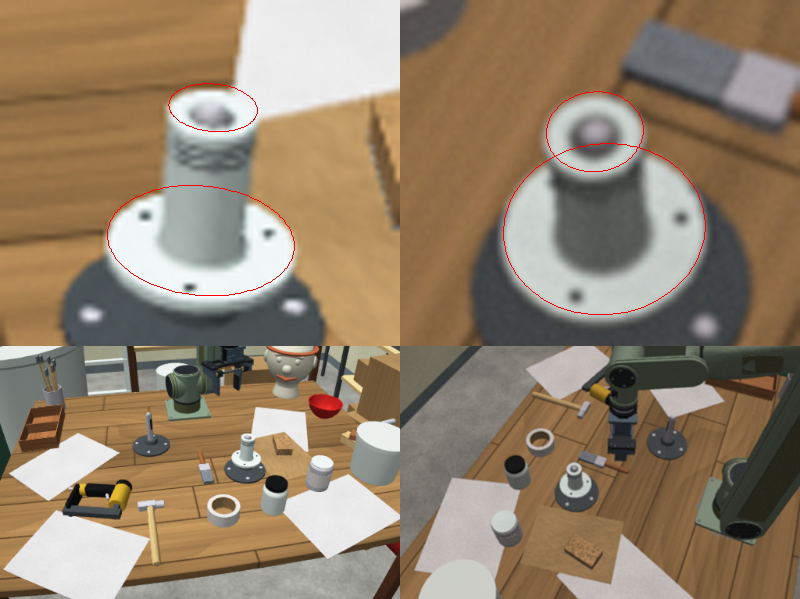

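The collar stands on the post by itself. In the left-hand crop its top is at (211,113), about 1 camera pixel below the predicted ring. I'll check whether it dropped on release or whether that is calibration.

```bash
python3 - <<'E'
from h import *
for n in 'sd':
    A,p=load(n+'2'); B,_=load(n+'3'); A0,_=load(n+'0')
    g=lambda i:cv2.cvtColor(i,cv2.COLOR_RGB2GRAY)
    u,v=proj(p,[524,154,62])[0].astype(int); print(n,'px/mm',(proj(p,[524,154,62])-proj(p,[524,154,61]))[0].round(2))
    for nm,(x0,x1,y0,y1) in {'flange front':(u-18,u+18,v+1,v+14),'foot':(u-25,u+25,v+16,v+27)}.items():
        T=g(B)[y0:y1,x0:x1].astype(np.float32); W=np.eye(2,3,dtype=np.float32); W[0,2]=x0; W[1,2]=y0
        cc,W=cv2.findTransformECC(T,g(A).astype(np.float32),W,cv2.MOTION_TRANSLATION,(3,100,1e-5),None,1)
        print(nm,'moved s2->s3 px',(x0-W[0,2]).round(2),(y0-W[1,2]).round(2),round(cc,3))
E
```

```text
s px/mm [ 0.03 -0.27]
flange front moved s2->s3 px 0.15 1.36 0.994
foot moved s2->s3 px -0.02 -0.02 0.998
d px/mm [-0.02 -0.2 ]
flange front moved s2->s3 px -0.31 0.65 0.986
foot moved s2->s3 px -0.09 0.57 0.987
```

The flange dropped about 4–5 mm on release. I need to know whether it settled into the groove or is creeping or has gone past. I'll wait half a second, then measure the flange's front edge against the model, using the held picture s1 (known height) as the reference.

Request:
{"op": "jog_arm", "data": {"steps": [0.1, 0, 0, 0, 0, 0.1, 0, 0, 0, 0, 0.1, 0, 0, 0, 0, 0.1, 0, 0, 0, 0, 0.1, 0, 0, 0, 0]}}

```text
time_s: 18.75
ee_pos: [384.7, 100.7, 274.4]
ee_rot: [180.0, 0.0, 20.9]
force: [0.1, -0.3, -0.4]
gripper_width: 82.2
```

```bash
python3 - <<'E'
from h import *
save('scene','s4'); save('side','d4')
t=np.linspace(0,2*np.pi,361)
def edge(fn,x,y,U):
    im,p=load(fn); g=cv2.GaussianBlur(cv2.cvtColor(im,cv2.COLOR_RGB2GRAY).astype(float),(0,0),.6); E=[]
    rim=proj(p,np.c_[x+55*np.cos(t),y+55*np.sin(t),0*t+U])
    u0=rim[:,0].mean()
    for c in range(int(u0)-8,int(u0)+9):
        near=rim[np.abs(rim[:,0]-c)<1]; pr=near[:,1].max()
        r=np.arange(int(pr)-7,int(pr)+8); col=g[r,c]; d=np.clip(-np.gradient(col),0,None); k=d.argmax(); w=slice(max(k-2,0),k+3)
        E.append((d[w]*r[w]).sum()/d[w].sum()-pr)
    s=proj(p,[[x,y,U],[x,y,U-1]]); return np.median(E)/(s[1,1]-s[0,1])
for v in 'sd':
    ref=edge(v+'1',522.8,152.3,199.7)
    b0=edge(v+'0',516.5,-186.3,0)
    print(v,'bias held',ref.round(1),'bench',b0.round(1),[ (k,(56-edge(v+k,524,154,56)).round(1)) for k in '234'])
E
```

```text
s bias held -7.1 bench -7.7 [('2', np.float64(62.5)), ('3', np.float64(58.0)), ('4', np.float64(58.0))]
d bias held -5.6 bench -8.7 [('2', np.float64(64.1)), ('3', np.float64(59.6)), ('4', np.float64(59.7))]
```

The collar did not move over the last half second and hangs about 52–54 mm above the bench, against about 55 mm expected from the ball at roughly 100 mm. That is well above the 34 mm neck. No upward push-back was ever felt, so it settled into the groove and was not forced past it. I'll hand it in.

```bash
python3 -c "
from workcell import env
print(env.job_done()); print(env.state()['time_s'])"
```

```text
the job is handed in; nothing more can be done
None
the job is handed in; nothing more can be done
```

The collar is on the far stand (about 545 mm from the base) and hangs on the ball by itself, and I handed the job in after about 19 s of robot time. I gripped it by the hub, lowered it over the post until the ball clicked, then let go and backed the arm away.

**Forces:** The ball resisted at the mouth, ran easily, then tugged down by about 10 N beyond the weight. The force then fell back to the weight alone (about 4 N) with almost no side load. I felt no push-back at the groove.

**Last checks:**
- **Position:** the collar dropped about 4–5 mm when I released it, then did not move between two pictures half a second apart. Its underside is at roughly 51–54 mm, against about 55 mm expected and 34 mm for the neck, so it is clear of the foot. I take the drop as it settling onto the ball in the groove.
- **Disagreement:** the height estimates differ by 2–3 mm between the cameras and the arm's own reading, close to the 2 mm calibration limit.
- **Bystanders:** in the last overview pictures they look unmoved. I judged this by eye only.
- **Not tested:** I did not check that the collar turns freely.

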